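# Release a locked sample tray with a rod through the slot

## Task

A tray holding a petri dish is locked in the small box-shaped dock on the bench. Pick up the release rod by its handle, push its shaft straight in through the slot in the dock's front until the hidden catch gives way and the tray springs forward, and then lay the rod down flat on the bench. After that, take the tray by its grip and draw it level right out of the dock, leaving it flat on the bench with the dish still in it, and leave everything else standing where it is.

Things in the scene. Friction and masses are not known exactly. Their poses are not given: they have to be found in the camera images.
- dock: White box-shaped tray dock, 110 deep (x) x 110 wide (y) x 91 high, fixed on the bench, no floor. Origin on the bench under its centre; z up; its front faces its own -x, outer face at x = -55 mm. The opening in the front, 88 wide and 54 high from the bench, holds the tray; the release slot is above it.
- slot (a point): Centre of the release slot, in the outer face of the dock's front, 70 mm above the bench: 16 wide x 18 high (z 61 to 79), thin dark rim, front 5 mm thick. Axes as the dock's: push along its +x. Straight behind it, its face 30 mm behind the outer face, stands the catch's steel tab (24 wide, 26 high), out of sight.
- catch (a joint): Turn of the hidden sprung catch, rad: 0 at rest, hooked on the tray. Pressing its tab along the dock's +x turns it: it lets the tray go at about 0.18 (tab in 5 mm), stop at 0.30 (tab in 8 mm). Tab force 3 N at rest to 6 N at the stop, plus up to 4 N while the tray hangs on it. It springs back when let go. While it holds, the tray cannot be pulled out.
- rod_grip (a point): Centre of the release rod's handle, on the rod's axis. Rod: grey square handle 80 long, 20 x 20, with flat sides, and a steel shaft of 8 mm diameter (round end 9 mm) on the same axis; 170 long in all, the shaft's end 130 mm from this point, about 90 g. x points along the rod from handle to shaft end, z up. It lies on the bench with its axis 10 mm above it.
- tray_grip (a point): Grasp point on the tray: upright grey fin in the middle of its front, 14 thick (y), reaching 49 mm forward of the tray's front, 12 to 46 mm above the bench. The point is 34 mm ahead of the front, 29 mm up, mid thickness. Axes as the tray's: it comes out along -x. Let go by the catch, the tray is pushed 24 mm forward by a spring and stops there, still in the dock.
- tray_middle (a point): Centre of the underside of the tray: open metal tray 96 long (x) x 84 wide (y), walls 34 high, white front plate 52 high, about 180 g. Slides on the bench between two guides, 2 mm play each side. Locked, this point is 4 mm in front of the dock's centre; the tray is wholly out when it is over 103 mm in front.
- dish_centre (a point): Centre of the petri dish, 61 diameter x 14 high, lying loose on the floor (3 thick) of the tray.
- carton_mid (a point): Bystander: white lamp carton, 42x42x82 mm, standing on the bench; point on its axis 50 mm above the bench. Farther right, past the duct, stand two blue cans 0.26 m high and a cabinet 0.35 m high with things on it: pass well above or short of them.
- bottle_mid (a point): Bystander: small white capped bottle, 47 diameter x 92 mm, standing on the bench; point on its axis 50 mm above the bench. It stands against the long fixed duct right of the work (128 high, its near face at y = 0.28 m). Between duct and tip box the bench in front of the dock is free down to its edge at x = 0.23 m.
There are look-alikes about, which are no part of the job. What is shaped like the part that bears rod_grip but yellow is not meant.

How it is judged:
On the way, in this order (a step that is already met when the one before it is completed fails the run):
1. the rod, through the slot, presses the catch open (value of joint catch above 0.18 rad and contact force between rod and catch above 0.5 N), for 0.1 s.
2. the rod lies flat on the bench, let go (height (world z) of rod_grip below 0.018 m and angle between rod_grip's own x axis and vertical between 1.47 and 1.67 rad and not (contact force between the fingers and rod above 0.1 N)), for 0.2 s.
At the end, for the whole second after the job is handed in: The rod lies flat on the bench (handle centre below 18 mm, its axis level within 0.1 rad); the tray is wholly out of the dock (centre at least 104 mm in front of the dock's), flat on the bench (below 6 mm, tilt under 0.06 rad), the dish on its floor within 30 mm of the centre; both at rest (height (world z) of rod_grip below 0.018 m and angle between rod_grip's own x axis and vertical between 1.47 and 1.67 rad and x of tray_middle in the frame of dock below -0.104 m and height (world z) of tray_middle below 0.006 m and angle between tray_middle's own z axis and vertical below 0.06 rad and horizontal distance between dish_centre and tray_middle below 0.03 m and height (world z) of dish_centre below 0.02 m and linear speed of each of tray, rod below 0.02 m/s); the robot touches nothing.
It fails at once if the white lamp carton is shifted more than 30 mm (distance of carton_mid from where it was at the start of the episode above 0.03 m).
It fails at once if the small white capped bottle is shifted more than 30 mm (distance of bottle_mid from where it was at the start of the episode above 0.03 m).
It also fails if it takes over 69 s, if anything falls off the work surface, if the arm or the gripper's body presses on something with over 40 N, if the wrist force passes 120 N, or if a joint passes its speed limit or range.

## Robot

A 6-joint arm with a two-finger parallel gripper is mounted at the origin on a cart in front of the work surface, level with it; the furniture and walls round the work are solid. World frame = base frame: x ahead of the robot, y to its left, z up, the work surface at z = 0. Lengths are in m, angles in rad, forces in N, time in s.
With the tool pointing down it reaches from about 0.375 to 0.975 m from the base axis. Payload 3.8 kg.
Tool frame: the origin (TCP) lies midway between the tips of the shut fingers; the grasp point (between the pads) lies 19 mm behind it; z points along the fingers, y is the direction in which the jaws open and shut (so a half turn about z gives the same grasp; the last joint's range is limited). The gripper opens to 85 mm and grips with 20 to 120 N. Pads are 22 mm wide; open, the fingers measure 114 mm over their backs; the gripper's body (76 mm by 85 mm) begins 54 mm behind the grasp point. The pads swing forward as they close: fully open they stand 13 mm farther back than shut.
Start: joints at [-1.313, 0.264, 1.604, -0, 1.274, -0.037], TCP at [0.196, -0.646, 0.231] pointing down, gripper open.
Joint ranges: [-2.63, 2.63], [-0.94, 2.18], [0.31, 2.57], [-1.31, 4.45], [0, 2.66], [-2.55, 2.55]. Speed limits (rad/s): [2.57, 2.57, 3.14, 3.14, 3.14, 3.14].

## Interface

Orientations are given as a rotation vector (axis times angle).
In Python, from workcell import bot gives the robot as it stands. The module is installed in compiled form; this text tells all that it offers.
- The arm moves only by the tool play_rows, never from a script. Its argument "series" is a list of rows, each an object with "translation": the shift along the tool's x, y, z in m, a list of three; "spin": the turn about the tool's z in units of 5 degrees (1.0 is 5 degrees). In form: [{"translation": [dx, dy, dz], "spin": spin}, ...]. A call has 1 to 5 rows; each row shifts and turns the commanded pose from where the row before left it, along the tool's axes as they then stand; what a row does not reach is not made up. A row lasts 1/10 s, in which the tool goes at most 50 mm and 8.59 degrees, less where a joint would pass 70% of its speed; a pose out of reach is approached as far as the arm can. A call is refused whole if a number of a shift passes 0.05 or a number of a turn 1, either way. A call with a gripper value outside its range is refused whole. "jaw" is the gripper's target within -1 to 1 (fully open at 1, half-way at 0, shut at -1), set as the call begins (left out, the last holds). The fingers move at their own pace and stop on an object; "force" is the grip in N (left out, the last holds). Time passes only in rows, so rows that do not move let the fingers close. It gives the time, the measured TCP pose, the force and the opening at its end, in the units of the state.
- bot.read_state(): the state, without advancing time (a new reading comes with each control period).
- bot.read_camera(name): name is "scene" or "top" or "wrist"; returns the picture (384x512x3 uint8, blue, green, red); there is no depth.
- bot.get_calibration(name): a dict with "fov_y" (degrees; the focal length in pixels is half the picture's height over the tangent of half this angle, whatever the lens; pixels are square), "cx", "cy" (the principal point, pixels), "R" (3x3) and "t" (3): a world point X has camera coordinates R X + t. Camera axes: x right, y down, z forward; pixel columns grow to the right and rows downward; lengths in m; the calibration is good to about 2 mm. A picture is of the moment at which its call begins: read the wrist's pose just before it. get_calibration takes no time and is no camera call; for the wrist camera it gives the pose at the moment of the call.
- bot.finish_job(): hands the job in, once; it reports no verdict.
The state is a dict: "time": time; "q": joint angles; "joint_vel": joint speeds; "joint_torque": joint torques, N m; "tool_pos": TCP position; "tcp_rot": TCP orientation; "wrist_force": force on the tool from outside, world axes, zero at the start; "torque": the same for the moment, N m; "width": opening from 0.0 (shut) to 1.0 (fully open).
Only numpy, scipy, OpenCV 4.12 (cv2) and the standard library are available. Lean on these libraries where they do the work, as an engineer would, in place of code of your own. Each camera call takes 0.05 s, during which the arm holds its last target. There are 200 camera calls.

## Working session

There is one attempt and no reset: what is moved stays moved. The work goes in short steps, Python scripts to look and compute and a tool call to move; the robot and the scene stay as the last step left them, time stands still between calls to the robot, and variables do not carry over. Pictures are saved under pics/ and viewed, about 8 in all and at most 12, crops included, and the job is handed in when it is done.

Besides the shell and the picture viewer there is one more tool, called after "Emit:" as name(argument=value, ...), one argument or row to a line, values as JSON. play_rows: Moves the arm, as the interface text tells. Its arguments: {"type":"object","properties":{"series":{"type":"array","items":{"type":"object","properties":{"translation":{"type":"array","items":{"type":"number"}},"spin":{"type":"number"}}}},"jaw":{"type":"number"},"force":{"type":"number"}},"required":["series"]}

```bash
mkdir -p pics
cat > h.py <<'E'
import numpy as np, cv2
from workcell import bot
def K(c):
    f=192/np.tan(np.radians(c['fov_y'])/2); return np.array([[f,0,c['cx']],[0,f,c['cy']],[0,0,1]])
def ray(c,uv):
    R=np.array(c['R']);t=np.array(c['t']); d=R.T@np.linalg.solve(K(c),[uv[0],uv[1],1]); return -R.T@t,d/np.linalg.norm(d)
def onz(c,uv,z):
    o,d=ray(c,uv); return o+d*(z-o[2])/d[2]
def tri(*cu):
    A=0;b=0
    for c,uv in cu:
        o,d=ray(c,uv);P=np.eye(3)-np.outer(d,d);A=A+P;b=b+P@o
    return np.linalg.solve(A,b)
def proj(c,X):
    p=K(c)@(np.array(c['R'])@X+np.array(c['t'])); return p[:2]/p[2]
E
python3 - <<'E'
from h import *
a=bot.read_camera("scene");b=bot.read_camera("top")
cv2.imwrite("pics/s.png",a);cv2.imwrite("pics/t.png",b)
for n in("scene","top","wrist"):
    c=bot.get_calibration(n);R=np.array(c['R']);print(n,c['fov_y'],c['cx'],c['cy'],(-R.T@np.array(c['t'])).round(3),R.round(2).tolist())
cv2.imwrite("pics/t0.png",cv2.resize(b,(800,600),interpolation=cv2.INTER_CUBIC))
cv2.imwrite("pics/s0.png",cv2.resize(a,(800,600),interpolation=cv2.INTER_CUBIC))
print(bot.read_state())
E
```

```text
scene 42.44959436484815 258.8704236404617 194.0367355026025 [-0.1    1.003  0.887] [[-0.76, -0.65, 0.02], [-0.43, 0.48, -0.76], [0.49, -0.58, -0.65]]
top 44.21623667458054 262.90881205866276 177.85733955936442 [0.369 0.28  1.504] [[-0.0, -1.0, 0.01], [-1.0, 0.0, -0.1], [0.1, -0.01, -0.99]]
wrist 68.12985664067962 254.241345307115 191.90493161694337 [ 0.271 -0.623  0.372] [[0.29, -0.96, -0.0], [-0.91, -0.28, 0.3], [-0.29, -0.08, -0.95]]
{'time': 0.1, 'q': array([-1.31287326e+00,  2.64737316e-01,  1.60525165e+00,  7.39121720e-06,
        1.27371152e+00, -3.68736857e-02]), 'joint_vel': array([-0.00036795, -0.00102005, -0.00284217, -0.00111259,  0.00065544,
       -0.00120726]), 'joint_torque': array([-4.71125386e-04, -5.16709936e+01, -3.68590021e+01, -9.69471262e-05,
        6.35670352e-03,  6.95556849e-06]), 'tool_pos': array([ 0.19596434, -0.64522635,  0.23003876]), 'tcp_rot': array([-3.10545428e+00, -4.61079530e-01,  3.53934564e-04]), 'wrist_force': array([-0.23766216, -0.10955429,  0.53206747]), 'torque': array([-0.03583173,  0.02899384,  0.02219163]), 'width': 1.0017059698048227}
```

View pics/t0.png

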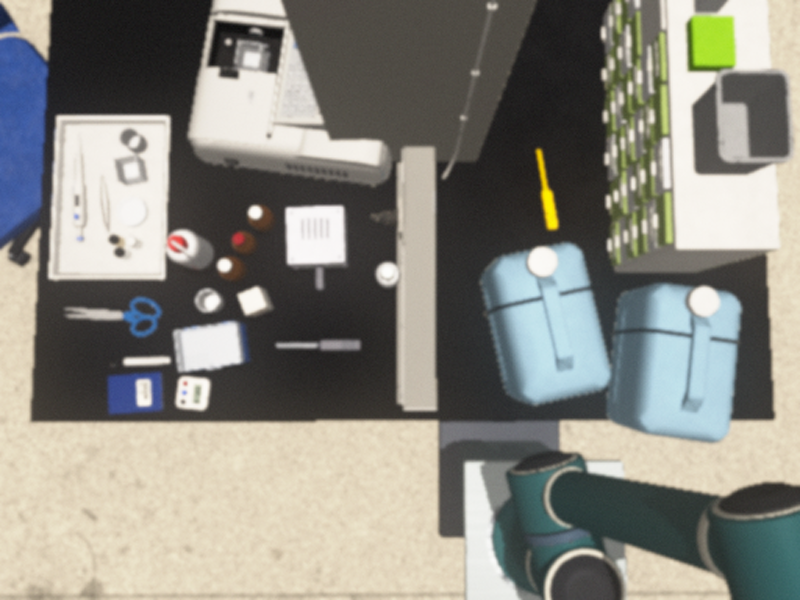

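View pics/s0.png

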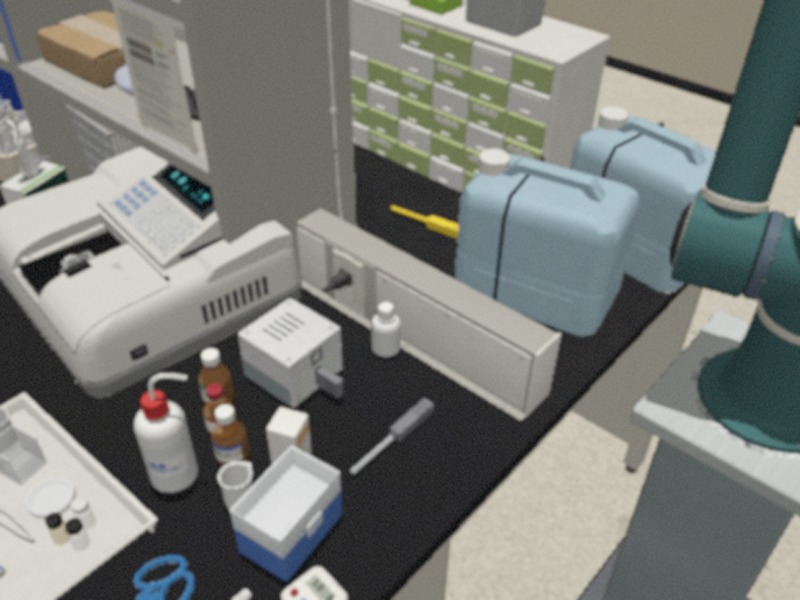

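The top view shows the white dock at about (316,236) with the tray fin below it at (320,278). The grey rod has its handle at (340,345) and its shaft end at (277,345). The yellow rod at (546,190) is the look-alike, so the grey one near (320,345) is the one meant. Bottle at (387,273), carton at (254,300). Next I'll enlarge both views.

Run:
```python
from h import *
t=cv2.imread("pics/t.png");s=cv2.imread("pics/s.png")
a=cv2.resize(t[125:235,145:275],None,fx=4.5,fy=4.5,interpolation=cv2.INTER_CUBIC)
b=cv2.resize(s[185:315,145:285],(800,743),interpolation=cv2.INTER_CUBIC)[:600]
cv2.imwrite("pics/ct.png",a);
b=cv2.resize(s[185:310,140:290],(720,600),interpolation=cv2.INTER_CUBIC);cv2.imwrite("pics/cs.png",b)
```

```text
(no output)
```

View pics/ct.png

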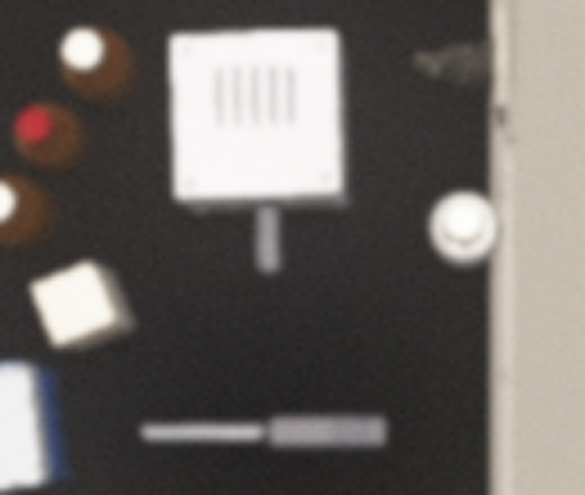

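View pics/cs.png

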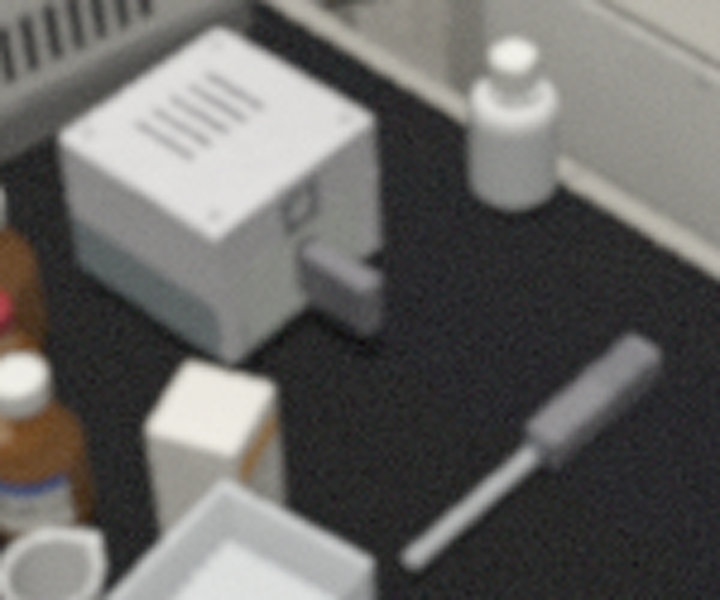

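Run:
```python
from h import *
ct=bot.get_calibration("top");cs=bot.get_calibration("scene")
T=lambda x,y:((x+.5)/4.5-.5+145,(y+.5)/4.5-.5+125)
S=lambda x,y:((x+.5)/4.8-.5+140,(y+.5)/4.8-.5+185)
print("hR",onz(ct,T(386,431),.02),"hL",onz(ct,T(268,432),.02),"tip",onz(ct,T(142,432),.01))
print("handle tri",tri((ct,T(327,431.5)),(cs,S(594,400))),"tip tri",tri((ct,T(143,432)),(cs,S(412,557))))
c=[onz(ct,T(*p),.091) for p in((170,33),(340,29),(345,192),(176,200))];print("dock top",np.round(c,4).tolist(),np.mean(c,0))
for p,q in zip(((176,200),(345,192)),((215,240),(376,118))): print("corner tri",tri((ct,T(*p)),(cs,S(*q))))
print("corner tri2",tri((ct,T(340,29)),(cs,S(218,28))),tri((ct,T(170,33)),(cs,S(62,138))))
for z in(.07,):print("slot scene z",onz(cs,S(300,207),z))
print("fin",onz(ct,T(268,272),.046),onz(ct,T(267,207),.046), onz(cs,S(365,270),.046))
print("carton",onz(ct,T(68,302),.082),"bottle",onz(ct,T(463,225),.092))
print("carton right corner", onz(ct,T(118,320),.082),onz(ct,T(133,322),.0))
```

```text
hR [0.3838948  0.36936186 0.02      ] hL [0.38333462 0.45125274 0.02      ] tip [0.383576   0.54035459 0.01      ]
handle tri [0.38247424 0.410076   0.0129165 ] tip tri [0.38214192 0.53760692 0.01555706]
dock top [[0.6504, 0.5119, 0.091], [0.6531, 0.3975, 0.091], [0.5424, 0.3933, 0.091], [0.5371, 0.5061, 0.091]] [0.5957603  0.45221043 0.091     ]
corner tri [0.53672506 0.50581967 0.09045015]
corner tri [0.54200936 0.39295532 0.08886372]
corner tri2 [0.65313442 0.39724309 0.08801313] [0.64776111 0.50944172 0.09068923]
slot scene z [0.53841526 0.44947493 0.07      ]
fin [0.49261509 0.44943134 0.046     ] [0.53758881 0.45060147 0.046     ] [0.50157111 0.44284193 0.046     ]
carton [0.46954343 0.57869006 0.082     ] bottle [0.52006592 0.31436791 0.092     ]
carton right corner [0.45744891 0.54508419 0.082     ] [0.46114772 0.54973407 0.        ]
```

Emit:
play_rows(
  series=[
    {"translation": [0,0,-0.05],"spin": 0},
    {"translation": [0,0,-0.05],"spin": 0},
    {"translation": [0,0,-0.05],"spin": 0},
    {"translation": [0.035,-0.028,0],"spin": 0},
    {"translation": [0.035,-0.028,0],"spin": 0},
  ],
  jaw=1,
)

```text
time: 0.6
tool_pos: [0.247, -0.5727, 0.3838]
tcp_rot: [3.104, 0.457, 0.002]
wrist_force: [0.7, -0.9, -0.1]
width: 1.002
```

Emit:
play_rows(
  series=[
    {"translation": [0.035,-0.028,0],"spin": 0},
    {"translation": [0.035,-0.028,0],"spin": 0},
    {"translation": [0.035,-0.028,0],"spin": 0},
    {"translation": [0.035,-0.028,0],"spin": 0},
    {"translation": [0.035,-0.028,0],"spin": 0},
  ],
)

```text
time: 1.1
tool_pos: [0.3741, -0.3853, 0.3808]
tcp_rot: [-3.107, -0.461, 0.0]
wrist_force: [0.6, -0.5, 0.3]
width: 1.001
```

Emit:
play_rows(
  series=[
    {"translation": [0.035,-0.028,0],"spin": 0},
    {"translation": [0.0163,-0.041,0],"spin": 0},
    {"translation": [0.0163,-0.041,0],"spin": 0},
    {"translation": [0.0163,-0.041,0],"spin": 0},
    {"translation": [0.0163,-0.041,0],"spin": 0},
  ],
)

```text
time: 1.6
tool_pos: [0.4133, -0.1725, 0.3808]
tcp_rot: [-3.107, -0.461, 0.001]
wrist_force: [0.4, 0.3, 1.2]
width: 0.997
```

Emit:
play_rows(
  series=[
    {"translation": [0.0163,-0.041,0],"spin": 0},
    {"translation": [0.0163,-0.041,0],"spin": 0},
    {"translation": [0.0163,-0.041,0],"spin": 0},
    {"translation": [0.0163,-0.041,0],"spin": 0},
    {"translation": [0.009,-0.045,0],"spin": 0},
  ],
)

```text
time: 2.1
tool_pos: [0.4238, 0.0489, 0.3808]
tcp_rot: [3.108, 0.461, -0.0]
wrist_force: [0.6, 0.5, -1.2]
width: 0.997
```

Emit:
play_rows(
  series=[
    {"translation": [0.009,-0.045,0],"spin": 0},
    {"translation": [0.009,-0.045,0],"spin": 0},
    {"translation": [0.009,-0.045,0],"spin": 0},
    {"translation": [0.009,-0.045,0],"spin": 0},
    {"translation": [0.009,-0.045,0],"spin": 0},
  ],
)

```text
time: 2.6
tool_pos: [0.4008, 0.2774, 0.381]
tcp_rot: [3.107, 0.462, -0.0]
wrist_force: [0.2, -0.3, 0.6]
width: 1.004
```

Emit:
play_rows(
  series=[
    {"translation": [0.009,-0.045,0],"spin": 0},
    {"translation": [0.009,-0.045,0],"spin": 0},
    {"translation": [0.009,-0.045,0],"spin": 0},
    {"translation": [0,0,0],"spin": -1},
    {"translation": [0,0,0],"spin": -1},
  ],
)

```text
time: 3.1
tool_pos: [0.3874, 0.414, 0.3798]
tcp_rot: [3.052, 0.74, -0.004]
wrist_force: [-0.1, 0.1, 0.8]
width: 1.0
```

Emit:
play_rows(
  series=[
    {"translation": [0,0,0],"spin": -1},
    {"translation": [0,0,0],"spin": -1},
    {"translation": [0,0,0.02],"spin": -1},
    {"translation": [0,0,0.02],"spin": -1},
    {"translation": [0,0,0.02],"spin": -1},
  ],
)

```text
time: 3.6
tool_pos: [0.3881, 0.4125, 0.3202]
tcp_rot: [2.822, 1.38, -0.001]
wrist_force: [-0.4, 0.2, -0.5]
width: 1.001
```

Emit:
play_rows(
  series=[
    {"translation": [0,0,0.02],"spin": -1},
    {"translation": [0,0,0.02],"spin": -1},
    {"translation": [0,0,0.02],"spin": -1},
    {"translation": [0,0,0.02],"spin": -1},
    {"translation": [0,0,0.02],"spin": -1},
  ],
)

```text
time: 4.1
tool_pos: [0.3879, 0.4123, 0.2199]
tcp_rot: [2.457, 1.958, -0.002]
wrist_force: [-0.1, -0.7, -0.2]
width: 0.998
```

Emit:
play_rows(
  series=[
    {"translation": [0,0,0],"spin": -1},
    {"translation": [0,0,0],"spin": -1},
    {"translation": [0,0,0],"spin": -0.65},
    {"translation": [0,0,0],"spin": 0},
    {"translation": [0,0,0],"spin": 0},
  ],
)

```text
time: 4.6
tool_pos: [0.3881, 0.4124, 0.2209]
tcp_rot: [-2.22, -2.223, 0.001]
wrist_force: [-0.3, 0.3, 0.2]
width: 1.001
```

Run:
```python
from h import *
import pickle
c=bot.get_calibration("wrist");im=bot.read_camera("wrist");pickle.dump(c,open("w1.pkl","wb"))
cv2.imwrite("pics/w1.png",im);cv2.imwrite("pics/w1b.png",cv2.resize(im,(800,600),interpolation=cv2.INTER_CUBIC))
s=bot.read_state();print(s['tool_pos'],s['tcp_rot'],s['q'])
```

```text
[0.38814597 0.41249199 0.22106349] [-2.2200871e+00 -2.2227669e+00  6.4954750e-04] [7.71812319e-01 6.65147786e-02 1.85134838e+00 1.48315388e-05
 1.22414325e+00 7.70600935e-01]
```

View pics/w1b.png

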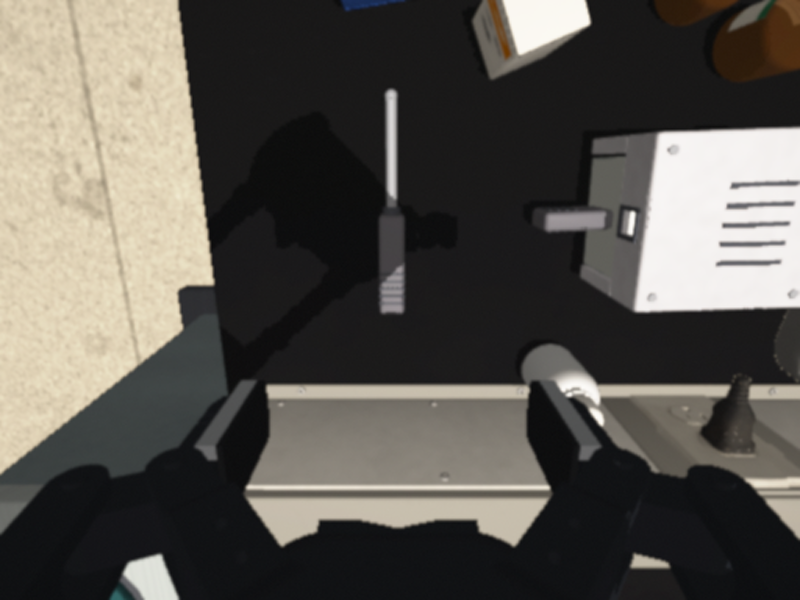

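The wrist view shows the grey rod with its handle from (392,210) to (392,313) and its tip at (391,91). The slot is at (629,222), the dock's front top corners at (655,132) and (636,311), and the fin runs from (536,220) to (608,219).

Run:
```python
from h import *
import pickle
w=pickle.load(open("w1.pkl","rb"));ct=bot.get_calibration("top");cs=bot.get_calibration("scene")
W=lambda x,y:((x+.5)*.64-.5,(y+.5)*.64-.5)
T=lambda x,y:((x+.5)/4.5-.5+145,(y+.5)/4.5-.5+125)
S=lambda x,y:((x+.5)/4.8-.5+140,(y+.5)/4.8-.5+185)
print("h ends",onz(w,W(392,211),.02),onz(w,W(392,313),.02),"tip",onz(w,W(391,91),.012))
print("tri hR",tri((w,W(392,313)),(ct,T(386,431))),"tip",tri((w,W(391,91)),(ct,T(142,432)),(cs,S(412,557))))
print("hmid",tri((w,W(392,262)),(ct,T(327,431.5)),(cs,S(596,395))))
a=onz(w,W(655,132),.091);b=onz(w,W(636,311),.091);print("front corners",a,b,"yaw",np.arctan2(-(a-b)[0],(a-b)[1]))
print("tri",tri((w,W(655,132)),(ct,T(176,200)),(cs,S(215,240))),tri((w,W(636,311)),(ct,T(345,192)),(cs,S(376,118))))
print("slot",tri((w,W(629,222)),(cs,S(300,207))),onz(w,W(629,222),.07))
print("fin front",onz(w,W(536,218),.046),onz(w,W(608,217),.046),tri((w,W(541,219)),(ct,T(268,270))))
```

```text
h ends [0.38464854 0.45262286 0.02      ] [0.38437261 0.37038522 0.02      ] tip [0.38411064 0.53717717 0.012     ]
tri hR [0.38412951 0.36950405 0.01742641] tip [0.38296215 0.53746378 0.01479858]
hmid [0.38304607 0.41021952 0.01535823]
front corners [0.53658677 0.50501026 0.091     ] [0.54325699 0.3965098  0.091     ] yaw 0.06139917265686259
tri [0.53687745 0.50552081 0.0902676 ] [0.54265536 0.39401948 0.08916866]
slot [0.53852842 0.45074009 0.07160372] [0.54060466 0.45095775 0.07      ]
fin front [0.48682202 0.45058112 0.046     ] [0.53763601 0.4513049  0.046     ] [0.49389322 0.44960806 0.03780236]
```

Emit:
play_rows(
  series=[
    {"translation": [-0.0015,-0.004,0.05],"spin": 0},
    {"translation": [0,0,0.05],"spin": 0},
    {"translation": [0,0,0.05],"spin": 0},
    {"translation": [0,0,0.04],"spin": 0},
    {"translation": [0,0,0.019],"spin": 0},
  ],
  jaw=1,
)

```text
time: 5.15
tool_pos: [0.3816, 0.4085, 0.008]
tcp_rot: [-2.22, -2.223, 0.011]
wrist_force: [-0.1, -0.2, 0.1]
width: 1.002
```

Emit:
play_rows(
  series=[
    {"translation": [0,0,0.005],"spin": 0},
    {"translation": [0,0,0.005],"spin": 0},
    {"translation": [0,0,0],"spin": 0},
    {"translation": [0,0,0],"spin": 0},
  ],
)

```text
time: 5.55
tool_pos: [0.3854, 0.4122, 0.0042]
tcp_rot: [2.219, 2.224, 0.005]
wrist_force: [-0.5, 0.1, 0.6]
width: 1.0
```

Emit:
play_rows(
  series=[
    {"translation": [0,0,0],"spin": 0},
    {"translation": [0,0,0],"spin": 0},
    {"translation": [0,0,0],"spin": 0},
    {"translation": [0,0,0],"spin": 0},
    {"translation": [0,0,0],"spin": 0},
  ],
  jaw=-1,
  force=80,
)

```text
time: 6.05
tool_pos: [0.3846, 0.4114, 0.0031]
tcp_rot: [2.219, 2.224, 0.001]
wrist_force: [0.3, -0.3, 0.2]
width: 0.213
```

Emit:
play_rows(
  series=[
    {"translation": [0,0,0],"spin": 0},
    {"translation": [0,0,0],"spin": 0},
    {"translation": [0,0,0],"spin": 0},
    {"translation": [0,0,0],"spin": 0},
    {"translation": [0,0,0],"spin": 0},
  ],
)

```text
time: 6.55
tool_pos: [0.3846, 0.4115, 0.003]
tcp_rot: [2.219, 2.224, 0.001]
wrist_force: [-0.5, -0.2, 5.6]
width: 0.216
```

Emit:
play_rows(
  series=[
    {"translation": [0,0,-0.03],"spin": 0},
    {"translation": [0,0,-0.05],"spin": 0},
    {"translation": [0,0,-0.04],"spin": 0},
    {"translation": [0,0.04,0],"spin": 0},
    {"translation": [0,0,0],"spin": 0},
  ],
)

```text
time: 7.05
tool_pos: [0.4287, 0.4124, 0.1249]
tcp_rot: [2.219, 2.222, 0.011]
wrist_force: [-0.5, -0.0, -1.1]
width: 0.209
```

Emit:
play_rows(
  series=[
    {"translation": [0,0,0],"spin": 0},
    {"translation": [0,0,0],"spin": 0},
    {"translation": [0,0,0],"spin": 0},
  ],
)

```text
time: 7.35
tool_pos: [0.4227, 0.4104, 0.1208]
tcp_rot: [-2.218, -2.224, 0.005]
wrist_force: [0.4, -0.6, -1.2]
width: 0.217
```

Run:
```python
from h import *
import pickle
c=bot.get_calibration("wrist");im=bot.read_camera("wrist");pickle.dump(c,open("w2.pkl","wb"))
cv2.imwrite("pics/w2.png",im);cv2.imwrite("pics/w2b.png",cv2.resize(im[:,150:],(754,800),interpolation=cv2.INTER_CUBIC)[:600])
s=bot.read_state();print(s['tool_pos'],s['tcp_rot'],s['width'])
cv2.imwrite("pics/w2b.png",cv2.resize(im[:288,128:],(800,600),interpolation=cv2.INTER_CUBIC))
```

```text
[0.42292613 0.41059623 0.12111804] [-2.21796652 -2.22452469  0.00421643] 0.2097813165149696
```

View pics/w2b.png

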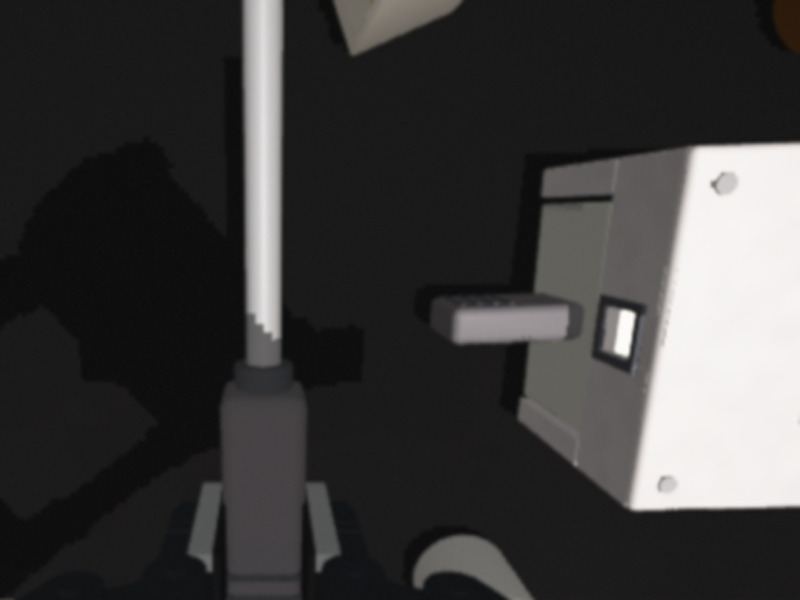

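The slot rim runs from (602,296) to (631,372) in the crop, centred near (618,333). The dock's front top corners are at (692,147) and (632,510), and the rod lies straight in the jaws along column 263.

Run:
```python
from h import *
import pickle
w1=pickle.load(open("w1.pkl","rb"));w=pickle.load(open("w2.pkl","rb"));cs=bot.get_calibration("scene")
W1=lambda x,y:((x+.5)*.64-.5,(y+.5)*.64-.5)
W=lambda x,y:((x+.5)*.48-.5+128,(y+.5)*.48-.5)
S=lambda x,y:((x+.5)/4.8-.5+140,(y+.5)/4.8-.5+185)
a=onz(w,W(692,147),.091);b=onz(w,W(632,510),.091);print("corners",a,b,np.arctan2(-(a-b)[0],(a-b)[1]),np.linalg.norm(a-b))
print("mid",(a+b)/2)
print("slot",onz(w,W(618,333),.07),tri((w,W(618,333)),(w1,W1(629,222))),tri((w,W(618,333)),(w1,W1(629,222)),(cs,S(300,207))))
print("fin",onz(w,W(452,326),.046),onz(w,W(570,320),.046))
print("rod: handle front",onz(w,W(263,375),.128),"shaft",onz(w,W(263,5),.128))
print("bottle/carton", onz(w,W(352,55),0))
```

```text
corners [0.53796359 0.50469624 0.091     ] [0.5425022  0.39650334 0.091     ] 0.04192466211982696 0.10828805216207352
mid [0.5402329  0.45059979 0.091     ]
slot [0.54008681 0.45021423 0.07      ] [0.53973398 0.4507622  0.07109812] [0.53877765 0.45063005 0.07152536]
fin [0.49292174 0.44799929 0.046     ] [0.5360604  0.45033961 0.046     ]
rod: handle front [0.42344873 0.45125524 0.128     ] shaft [0.42330682 0.52668825 0.128     ]
bottle/carton [0.45777831 0.5468465  0.        ]
```

Emit:
play_rows(
  series=[
    {"translation": [0,-0.039,0],"spin": 0},
    {"translation": [0,0,0],"spin": 1},
    {"translation": [0,0,0],"spin": 1},
    {"translation": [0,0,0],"spin": 1},
    {"translation": [0,0,0],"spin": 1},
  ],
)

```text
time: 7.9
tool_pos: [0.3843, 0.4109, 0.1219]
tcp_rot: [2.574, 1.801, -0.002]
wrist_force: [0.1, 0.5, -0.8]
width: 0.211
```

Emit:
play_rows(
  series=[
    {"translation": [0,0,0],"spin": 1},
    {"translation": [0,0,0],"spin": 1},
    {"translation": [0,0,0],"spin": 1},
    {"translation": [0,0,0],"spin": 1},
    {"translation": [0,0,0],"spin": 1},
  ],
)

```text
time: 8.4
tool_pos: [0.3844, 0.4109, 0.1219]
tcp_rot: [2.902, 1.201, -0.002]
wrist_force: [-0.1, -0.5, -0.5]
width: 0.214
```

Emit:
play_rows(
  series=[
    {"translation": [0,0,0],"spin": 1},
    {"translation": [0,0,0],"spin": 1},
    {"translation": [0,0,0],"spin": 1},
    {"translation": [0,0,0],"spin": 1},
    {"translation": [0,0,0],"spin": 1},
  ],
)

```text
time: 8.9
tool_pos: [0.3844, 0.4109, 0.1219]
tcp_rot: [3.093, 0.545, -0.002]
wrist_force: [-0.4, 1.1, -0.4]
width: 0.213
```

Emit:
play_rows(
  series=[
    {"translation": [0,0,0],"spin": 1},
    {"translation": [0,0,0],"spin": 1},
    {"translation": [0,0,0],"spin": 1},
    {"translation": [0,0,0],"spin": 0.46},
    {"translation": [0,0,0],"spin": 0},
  ],
)

```text
time: 9.4
tool_pos: [0.3845, 0.4109, 0.1219]
tcp_rot: [3.14, 0.079, -0.001]
wrist_force: [0.7, -1.0, -0.8]
width: 0.213
```

Emit:
play_rows(
  series=[
    {"translation": [0,-0.03,0.03],"spin": 0},
    {"translation": [0,0,0.029],"spin": 0},
    {"translation": [0,0,0],"spin": 0},
    {"translation": [0,0,0],"spin": 0},
  ],
)

```text
time: 9.8
tool_pos: [0.3828, 0.4402, 0.0627]
tcp_rot: [3.138, 0.079, -0.003]
wrist_force: [-0.3, 0.7, -0.4]
width: 0.212
```

Run:
```python
from h import *
from scipy.spatial.transform import Rotation as R
s=bot.read_state();m=R.from_rotvec(s['tcp_rot']).as_matrix();print(s['tool_pos'],m.round(4).tolist(),s['q'],s['width'])
```

```text
[0.38282039 0.4402265  0.06268429] [[0.9987, 0.0505, -0.002], [0.0505, -0.9987, -0.0022], [-0.0021, 0.0021, -1.0]] [ 8.12394653e-01  2.54412994e-01  1.95127864e+00 -1.14450752e-04
  9.38862022e-01  2.33270158e+00] 0.2119985215048164
```

Emit:
play_rows(
  series=[
    {"translation": [0,-0.002,0],"spin": 0.04},
    {"translation": [0.01,0,0],"spin": 0},
    {"translation": [0.01,0,0],"spin": 0},
    {"translation": [0,0,0],"spin": 0},
    {"translation": [0,0,0],"spin": 0},
  ],
)

```text
time: 10.3
tool_pos: [0.4046, 0.4441, 0.064]
tcp_rot: [-3.14, -0.071, -0.001]
wrist_force: [-0.5, -0.2, -0.5]
width: 0.211
```

Run:
```python
from h import *
from scipy.spatial.transform import Rotation as R
s=bot.read_state();m=R.from_rotvec(s['tcp_rot']).as_matrix();print(s['tool_pos'],m[:,0],s['wrist_force'])
a=bot.read_camera("scene");t=bot.read_camera("top")
A=cv2.resize(a[180:280,140:260],(480,400),interpolation=cv2.INTER_CUBIC)
B=cv2.resize(t[125:225,170:250],(320,400),interpolation=cv2.INTER_CUBIC)
cv2.imwrite("pics/c3.png",np.hstack([A,B]))
```

```text
[0.40456262 0.44406032 0.06401697] [9.98986065e-01 4.50170605e-02 5.52621099e-04] [-0.53929251 -0.17933575 -0.48323658]
```

View pics/c3.png

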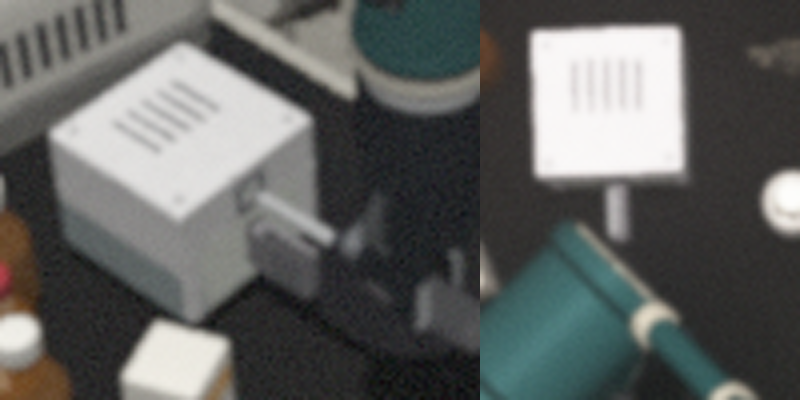

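The scene crop shows the shaft tip at (263,197), just short of the slot at (249,195) and in line with it, perhaps a touch high. I'll lower it 1 mm and advance gently.

Emit:
play_rows(
  series=[
    {"translation": [0.004,0,0.001],"spin": 0},
    {"translation": [0.006,0,0],"spin": 0},
    {"translation": [0.006,0,0],"spin": 0},
    {"translation": [0,0,0],"spin": 0},
    {"translation": [0,0,0],"spin": 0},
  ],
)

```text
time: 10.9
tool_pos: [0.4199, 0.4447, 0.0624]
tcp_rot: [-3.141, -0.072, 0.0]
wrist_force: [0.5, -0.5, -1.8]
width: 0.212
```

Emit:
play_rows(
  series=[
    {"translation": [0.01,0,0],"spin": 0},
    {"translation": [0.008,0,0],"spin": 0},
    {"translation": [0,0,0],"spin": 0},
    {"translation": [0,0,0],"spin": 0},
  ],
)

```text
time: 11.3
tool_pos: [0.438, 0.4455, 0.0625]
tcp_rot: [-3.141, -0.071, 0.0]
wrist_force: [-0.6, -0.1, -1.1]
width: 0.213
```

Emit:
play_rows(
  series=[
    {"translation": [0.003,0,0],"spin": 0},
    {"translation": [0.002,0,0],"spin": 0},
    {"translation": [0,0,0],"spin": 0},
    {"translation": [0,0,0],"spin": 0},
  ],
)

```text
time: 11.7
tool_pos: [0.4424, 0.4458, 0.0624]
tcp_rot: [3.141, 0.073, -0.0]
wrist_force: [-0.8, -0.7, 0.1]
width: 0.207
```

Emit:
play_rows(
  series=[
    {"translation": [0.002,0,0],"spin": 0},
    {"translation": [0.001,0,0],"spin": 0},
    {"translation": [0,0,0],"spin": 0},
    {"translation": [0,0,0],"spin": 0},
  ],
)

```text
time: 12.1
tool_pos: [0.4433, 0.4456, 0.0619]
tcp_rot: [3.139, 0.073, -0.007]
wrist_force: [-6.7, -0.6, 0.6]
width: 0.209
```

Emit:
play_rows(
  series=[
    {"translation": [0.002,0,0],"spin": 0},
    {"translation": [0,0,0],"spin": 0},
    {"translation": [0,0,0],"spin": 0},
    {"translation": [0,0,0],"spin": 0},
  ],
)

```text
time: 12.5
tool_pos: [0.4456, 0.4459, 0.062]
tcp_rot: [3.14, 0.073, -0.006]
wrist_force: [-6.1, 1.1, 1.5]
width: 0.208
```

Emit:
play_rows(
  series=[
    {"translation": [0.002,0,0],"spin": 0},
    {"translation": [0.001,0,0],"spin": 0},
    {"translation": [0,0,0],"spin": 0},
    {"translation": [0,0,0],"spin": 0},
  ],
)

```text
time: 12.9
tool_pos: [0.4491, 0.4461, 0.0621]
tcp_rot: [3.14, 0.073, -0.004]
wrist_force: [-6.5, 0.4, -0.5]
width: 0.215
```

Emit:
play_rows(
  series=[
    {"translation": [0.0015,0,0],"spin": 0},
    {"translation": [0,0,0],"spin": 0},
    {"translation": [0,0,0],"spin": 0},
    {"translation": [0,0,0],"spin": 0},
  ],
)

```text
time: 13.3
tool_pos: [0.4505, 0.4461, 0.0621]
tcp_rot: [3.14, 0.073, -0.004]
wrist_force: [-4.8, 1.0, 0.1]
width: 0.212
```

Run:
```python
from h import *
s=bot.read_state();print(s['tool_pos'],s['wrist_force'])
a=bot.read_camera("scene");t=bot.read_camera("top")
A=cv2.resize(a[180:280,140:260],(480,400),interpolation=cv2.INTER_CUBIC)
B=cv2.resize(t[125:225,170:250],(320,400),interpolation=cv2.INTER_CUBIC)
cv2.imwrite("pics/c4.png",np.hstack([A,B]))
```

```text
[0.45047296 0.4460843  0.0620723 ] [-4.84446113  1.02096431  0.10904818]
```

View pics/c4.png

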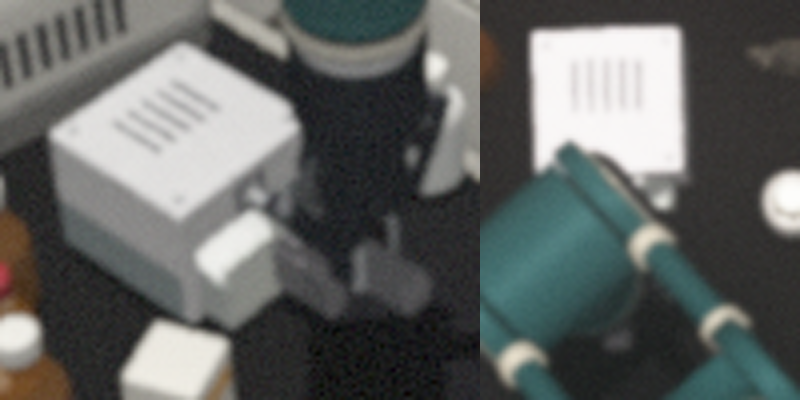

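The catch gave way: in the crop the white tray front now stands forward of the dock at (240,250). I'll withdraw, lift, swing the rod back and lay it down near the bench edge.

Emit:
play_rows(
  series=[
    {"translation": [-0.02,0,0],"spin": 0},
    {"translation": [-0.03,0,0],"spin": 0},
    {"translation": [-0.02,0,0],"spin": 0},
    {"translation": [0,0,-0.02],"spin": 0},
    {"translation": [0,0,-0.05],"spin": 0},
  ],
)

```text
time: 13.9
tool_pos: [0.3785, 0.4396, 0.1277]
tcp_rot: [3.132, 0.074, -0.012]
wrist_force: [0.5, 0.5, -2.6]
width: 0.209
```

Emit:
play_rows(
  series=[
    {"translation": [0,0.032,0],"spin": 0},
    {"translation": [0,0,0],"spin": -1},
    {"translation": [0,0,0],"spin": -1},
    {"translation": [0,0,0],"spin": -1},
    {"translation": [0,0,0],"spin": -1},
  ],
)

```text
time: 14.4
tool_pos: [0.3842, 0.411, 0.1329]
tcp_rot: [-3.079, -0.622, -0.002]
wrist_force: [0.0, -0.1, -1.1]
width: 0.21
```

Emit:
play_rows(
  series=[
    {"translation": [0,0,0],"spin": -1},
    {"translation": [0,0,0],"spin": -1},
    {"translation": [0,0,0],"spin": -1},
    {"translation": [0,0,0],"spin": -1},
    {"translation": [0,0,0],"spin": -1},
  ],
)

```text
time: 14.9
tool_pos: [0.3841, 0.4111, 0.1327]
tcp_rot: [2.872, 1.274, 0.002]
wrist_force: [0.5, 1.0, -1.3]
width: 0.214
```

Emit:
play_rows(
  series=[
    {"translation": [0,0,0],"spin": -1},
    {"translation": [0,0,0],"spin": -1},
    {"translation": [0,0,0],"spin": -1},
    {"translation": [0,0,0],"spin": -1},
    {"translation": [0,0,0],"spin": -1},
  ],
)

```text
time: 15.4
tool_pos: [0.3841, 0.4112, 0.1327]
tcp_rot: [2.527, 1.865, 0.002]
wrist_force: [-0.9, -0.0, -0.9]
width: 0.209
```

Emit:
play_rows(
  series=[
    {"translation": [0,0,0],"spin": -1},
    {"translation": [0,0,0],"spin": -1},
    {"translation": [0,0,0],"spin": -1},
    {"translation": [0,0,0],"spin": -0.5},
    {"translation": [0,0,0],"spin": 0},
  ],
)

```text
time: 15.9
tool_pos: [0.3841, 0.4111, 0.1327]
tcp_rot: [2.218, 2.224, 0.001]
wrist_force: [0.3, 0.3, -0.5]
width: 0.211
```

Emit:
play_rows(
  series=[
    {"translation": [0,-0.045,0],"spin": 0},
    {"translation": [0,-0.045,0],"spin": 0},
    {"translation": [0,0,0.05],"spin": 0},
    {"translation": [0,0,0],"spin": 0},
    {"translation": [0,0,0],"spin": 0},
  ],
)

```text
time: 16.4
tool_pos: [0.2932, 0.4101, 0.0819]
tcp_rot: [2.219, 2.223, -0.004]
wrist_force: [0.2, -0.2, -0.3]
width: 0.21
```

Emit:
play_rows(
  series=[
    {"translation": [0,0,0.04],"spin": 0},
    {"translation": [0,0,0.025],"spin": 0},
    {"translation": [0,0,0.008],"spin": 0},
    {"translation": [0,0,0.004],"spin": 0},
    {"translation": [0,0,0.002],"spin": 0},
  ],
)

```text
time: 16.9
tool_pos: [0.2951, 0.4121, 0.0048]
tcp_rot: [-2.219, -2.223, -0.004]
wrist_force: [0.1, 0.9, -0.5]
width: 0.209
```

Emit:
play_rows(
  series=[
    {"translation": [0,0,0],"spin": 0},
    {"translation": [0,0,0],"spin": 0},
    {"translation": [0,0,0],"spin": 0},
  ],
)

```text
time: 17.2
tool_pos: [0.2942, 0.4115, 0.0045]
tcp_rot: [-2.219, -2.224, -0.003]
wrist_force: [-0.1, -1.4, -0.8]
width: 0.211
```

Emit:
play_rows(
  series=[
    {"translation": [0,0,0],"spin": 0},
    {"translation": [0,0,0],"spin": 0},
    {"translation": [0,0,0],"spin": 0},
    {"translation": [0,0,0],"spin": 0},
    {"translation": [0,0,0],"spin": 0},
  ],
  jaw=1,
)

```text
time: 17.7
tool_pos: [0.2936, 0.4108, 0.0035]
tcp_rot: [2.219, 2.224, -0.0]
wrist_force: [0.7, -0.1, -0.9]
width: 0.997
```

Emit:
play_rows(
  series=[
    {"translation": [0,0,0],"spin": 0},
    {"translation": [0,0,0],"spin": 0},
    {"translation": [0,0,0],"spin": 0},
  ],
)

```text
time: 18.0
tool_pos: [0.2937, 0.4108, 0.0034]
tcp_rot: [-2.219, -2.224, 0.0]
wrist_force: [0.2, 0.2, -0.5]
width: 1.0
```

Emit:
play_rows(
  series=[
    {"translation": [0,0,-0.04],"spin": 0},
    {"translation": [0,0,-0.05],"spin": 0},
    {"translation": [0,0,-0.05],"spin": 0},
    {"translation": [0,0.045,-0.03],"spin": 0},
    {"translation": [0,0.045,0],"spin": 0},
  ],
)

```text
time: 18.5
tool_pos: [0.3831, 0.4142, 0.1781]
tcp_rot: [-2.216, -2.227, -0.018]
wrist_force: [0.8, 0.9, 0.1]
width: 1.0
```

Emit:
play_rows(
  series=[
    {"translation": [0,0,0],"spin": 0},
    {"translation": [0,0,0],"spin": 0},
    {"translation": [0,0,0],"spin": 0},
  ],
)

```text
time: 18.8
tool_pos: [0.379, 0.4103, 0.17]
tcp_rot: [-2.218, -2.224, 0.004]
wrist_force: [0.1, 0.5, 0.1]
width: 0.998
```

Run:
```python
from h import *
import pickle
c=bot.get_calibration("wrist");im=bot.read_camera("wrist");pickle.dump(c,open("w3.pkl","wb"))
cv2.imwrite("pics/w3b.png",cv2.resize(im,(800,600),interpolation=cv2.INTER_CUBIC))
s=bot.read_state();print(s['tool_pos'])
```

```text
[0.37873075 0.41038903 0.17002014]
```

View pics/w3b.png

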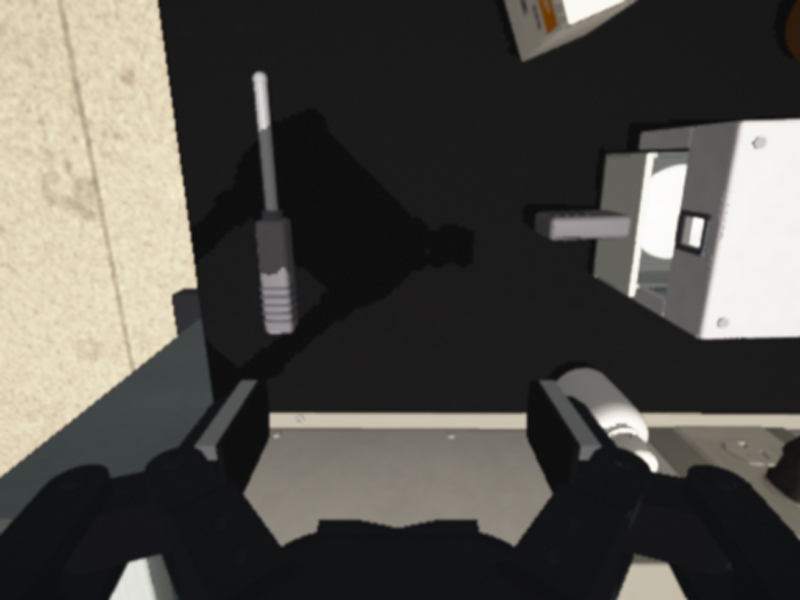

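The rod lies flat near the bench edge, handle (277,275) and tip (260,77). The tray has sprung forward with the dish visible at (665,212). The fin's top edge runs from (551,229) to (630,225).

Run:
```python
from h import *
import pickle
w=pickle.load(open("w3.pkl","rb"))
W=lambda x,y:((x+.5)*.64-.5,(y+.5)*.64-.5)
f=onz(w,W(551,229),.046);print("fin top front",f,"back",onz(w,W(630,225),.046),"plate top",onz(w,W(650,153),.052),onz(w,W(633,297),.052))
print("slot check",onz(w,W(693,232),.07))
print("rod h",onz(w,W(272,214),.02),onz(w,W(280,333),.02),"tip",onz(w,W(260,77),.01))
```

```text
fin top front [0.47125809 0.44818474 0.046     ] back [0.51803358 0.45065988 0.046     ] plate top [0.51965899 0.49129874 0.052     ] [0.52375724 0.40763471 0.052     ]
slot check [0.5404395  0.45026361 0.07      ]
rod h [0.29782662 0.45370252 0.02      ] [0.29652706 0.37056942 0.02      ] tip [0.2945918 0.535934  0.01     ]
```

Emit:
play_rows(
  series=[
    {"translation": [0,0,0],"spin": 1},
    {"translation": [0,0,0],"spin": 1},
    {"translation": [0,0,0],"spin": 1},
    {"translation": [0,0,0],"spin": 1},
    {"translation": [0,0,0],"spin": 1},
  ],
)

```text
time: 19.35
tool_pos: [0.3786, 0.4108, 0.1704]
tcp_rot: [2.649, 1.688, -0.003]
wrist_force: [-0.1, 0.2, -0.3]
width: 0.999
```

Emit:
play_rows(
  series=[
    {"translation": [0,0,0],"spin": 1},
    {"translation": [0,0,0],"spin": 1},
    {"translation": [0,0,0],"spin": 1},
    {"translation": [0,0,0],"spin": 1},
    {"translation": [0,0,0],"spin": 1},
  ],
)

```text
time: 19.85
tool_pos: [0.3786, 0.4108, 0.1704]
tcp_rot: [2.951, 1.075, -0.003]
wrist_force: [-0.2, -0.1, -0.6]
width: 0.998
```

Emit:
play_rows(
  series=[
    {"translation": [0,0,0],"spin": 1},
    {"translation": [0,0,0],"spin": 1},
    {"translation": [0,0,0],"spin": 1},
    {"translation": [0,0,0],"spin": 1},
    {"translation": [0,0,0],"spin": 1},
  ],
)

```text
time: 20.35
tool_pos: [0.3786, 0.4108, 0.1704]
tcp_rot: [3.114, 0.41, -0.002]
wrist_force: [0.2, 1.0, 0.3]
width: 0.999
```

Emit:
play_rows(
  series=[
    {"translation": [0,0,0],"spin": 1},
    {"translation": [0,0,0],"spin": 1},
    {"translation": [0,0,0],"spin": 0.5},
    {"translation": [0.035,-0.033,0],"spin": 0},
    {"translation": [0.035,0,0],"spin": 0},
  ],
)

```text
time: 20.85
tool_pos: [0.4465, 0.4495, 0.1702]
tcp_rot: [-3.14, -0.079, 0.002]
wrist_force: [0.4, 0.5, 0.8]
width: 0.997
```

Emit:
play_rows(
  series=[
    {"translation": [0.034,0,0],"spin": 0},
    {"translation": [0,0,0.03],"spin": 0},
    {"translation": [0,0,0],"spin": 0},
    {"translation": [0,0,0],"spin": 0},
    {"translation": [0,0,0],"spin": 0},
  ],
)

```text
time: 21.35
tool_pos: [0.4817, 0.4491, 0.1419]
tcp_rot: [-3.141, -0.074, 0.0]
wrist_force: [-1.2, 0.0, 0.0]
width: 0.998
```

Emit:
play_rows(
  series=[
    {"translation": [0,0,0.04],"spin": 0},
    {"translation": [0,0,0.04],"spin": 0},
    {"translation": [0,0,0.03],"spin": 0},
    {"translation": [0,0,0.015],"spin": 0},
    {"translation": [0,0,0.005],"spin": 0},
  ],
)

```text
time: 21.85
tool_pos: [0.4815, 0.4484, 0.0103]
tcp_rot: [3.14, 0.073, -0.002]
wrist_force: [-0.5, 0.7, 0.7]
width: 0.999
```

Emit:
play_rows(
  series=[
    {"translation": [0,0,0],"spin": 0},
    {"translation": [0,0,0],"spin": 0},
  ],
)

```text
time: 22.05
tool_pos: [0.484, 0.4501, 0.0135]
tcp_rot: [-3.138, -0.073, -0.004]
wrist_force: [-0.4, 0.8, 0.7]
width: 1.0
```

Emit:
play_rows(
  series=[
    {"translation": [0,0,0],"spin": 0},
    {"translation": [0,0,0],"spin": 0},
    {"translation": [0,0,0],"spin": 0},
    {"translation": [0,0,0],"spin": 0},
    {"translation": [0,0,0],"spin": 0},
  ],
  jaw=-1,
  force=40,
)

```text
time: 22.55
tool_pos: [0.4827, 0.4487, 0.0114]
tcp_rot: [3.141, 0.072, 0.0]
wrist_force: [0.3, -3.3, 5.1]
width: 0.155
```

Emit:
play_rows(
  series=[
    {"translation": [0,0,0],"spin": 0},
    {"translation": [0,0,0],"spin": 0},
    {"translation": [0,0,0],"spin": 0},
    {"translation": [0,0,0],"spin": 0},
  ],
)

```text
time: 22.95
tool_pos: [0.4828, 0.4488, 0.0114]
tcp_rot: [-3.141, -0.072, -0.0]
wrist_force: [-0.6, -0.2, 2.2]
width: 0.158
```

Emit:
play_rows(
  series=[
    {"translation": [-0.002,0,0],"spin": 0},
    {"translation": [-0.004,0,0],"spin": 0},
    {"translation": [-0.005,0,0],"spin": 0},
    {"translation": [-0.005,0,0],"spin": 0},
    {"translation": [-0.005,0,0],"spin": 0},
  ],
)

```text
time: 23.45
tool_pos: [0.4614, 0.4479, 0.0114]
tcp_rot: [-3.14, -0.073, -0.001]
wrist_force: [1.5, -0.3, 1.4]
width: 0.159
```

Emit:
play_rows(
  series=[
    {"translation": [-0.005,0,0],"spin": 0},
    {"translation": [-0.005,0,0],"spin": 0},
    {"translation": [-0.005,0,0],"spin": 0},
    {"translation": [-0.005,0,0],"spin": 0},
    {"translation": [-0.005,0,0],"spin": 0},
  ],
)

```text
time: 23.95
tool_pos: [0.4365, 0.4468, 0.0113]
tcp_rot: [-3.141, -0.072, -0.001]
wrist_force: [2.2, 0.0, 1.0]
width: 0.158
```

Emit:
play_rows(
  series=[
    {"translation": [-0.005,0,0],"spin": 0},
    {"translation": [-0.005,0,0],"spin": 0},
    {"translation": [-0.005,0,0],"spin": 0},
    {"translation": [-0.005,0,0],"spin": 0},
    {"translation": [-0.005,0,0],"spin": 0},
  ],
)

```text
time: 24.45
tool_pos: [0.4115, 0.4456, 0.0113]
tcp_rot: [-3.141, -0.072, -0.001]
wrist_force: [2.1, 0.2, 3.5]
width: 0.161
```

Emit:
play_rows(
  series=[
    {"translation": [-0.005,0,0],"spin": 0},
    {"translation": [-0.005,0,0],"spin": 0},
    {"translation": [-0.005,0,0],"spin": 0},
    {"translation": [-0.003,0,0],"spin": 0},
    {"translation": [-0.001,0,0],"spin": 0},
  ],
)

```text
time: 24.95
tool_pos: [0.3925, 0.4447, 0.0113]
tcp_rot: [-3.141, -0.073, -0.0]
wrist_force: [3.6, 0.6, 2.9]
width: 0.16
```

Emit:
play_rows(
  series=[
    {"translation": [0,0,0],"spin": 0},
    {"translation": [0,0,0],"spin": 0},
    {"translation": [0,0,0],"spin": 0},
  ],
)

```text
time: 25.25
tool_pos: [0.3924, 0.4447, 0.0113]
tcp_rot: [3.141, 0.072, -0.001]
wrist_force: [0.1, -0.3, 5.1]
width: 0.157
```

Emit:
play_rows(
  series=[
    {"translation": [0,0,0],"spin": 0},
    {"translation": [0,0,0],"spin": 0},
    {"translation": [0,0,0],"spin": 0},
    {"translation": [0,0,0],"spin": 0},
    {"translation": [0,0,0],"spin": 0},
  ],
  jaw=1,
)

```text
time: 25.75
tool_pos: [0.3925, 0.4444, 0.0109]
tcp_rot: [3.14, 0.072, -0.001]
wrist_force: [0.2, -0.1, 0.8]
width: 0.983
```

Emit:
play_rows(
  series=[
    {"translation": [0,0,0],"spin": 0},
    {"translation": [0,0,-0.02],"spin": 0},
    {"translation": [0,0,-0.04],"spin": 0},
    {"translation": [0,0,-0.05],"spin": 0},
    {"translation": [0,0,-0.05],"spin": 0},
  ],
)

```text
time: 26.25
tool_pos: [0.3922, 0.444, 0.1721]
tcp_rot: [3.14, 0.072, -0.002]
wrist_force: [0.2, 0.1, 0.9]
width: 0.998
```

Emit:
play_rows(
  series=[
    {"translation": [0,0,-0.05],"spin": 0},
    {"translation": [0,0,-0.04],"spin": 0},
    {"translation": [0,0,0],"spin": 0},
    {"translation": [0,0,0],"spin": 0},
    {"translation": [0,0,0],"spin": 0},
  ],
)

```text
time: 26.75
tool_pos: [0.392, 0.4439, 0.2595]
tcp_rot: [3.139, 0.072, -0.003]
wrist_force: [-0.5, -0.4, -1.0]
width: 0.999
```

Run:
```python
from h import *
import pickle
c=bot.get_calibration("wrist");im=bot.read_camera("wrist");pickle.dump(c,open("w4.pkl","wb"))
cv2.imwrite("pics/w4b.png",cv2.resize(im,(800,600),interpolation=cv2.INTER_CUBIC))
a=bot.read_camera("scene");cv2.imwrite("pics/s4.png",cv2.resize(a[170:320,130:330],(800,600),interpolation=cv2.INTER_CUBIC))
s=bot.read_state();print(s['tool_pos'],s['wrist_force'])
```

```text
[0.39178672 0.44361832 0.2585941 ] [-0.09997987 -0.30558159 -0.98548266]
```

View pics/w4b.png

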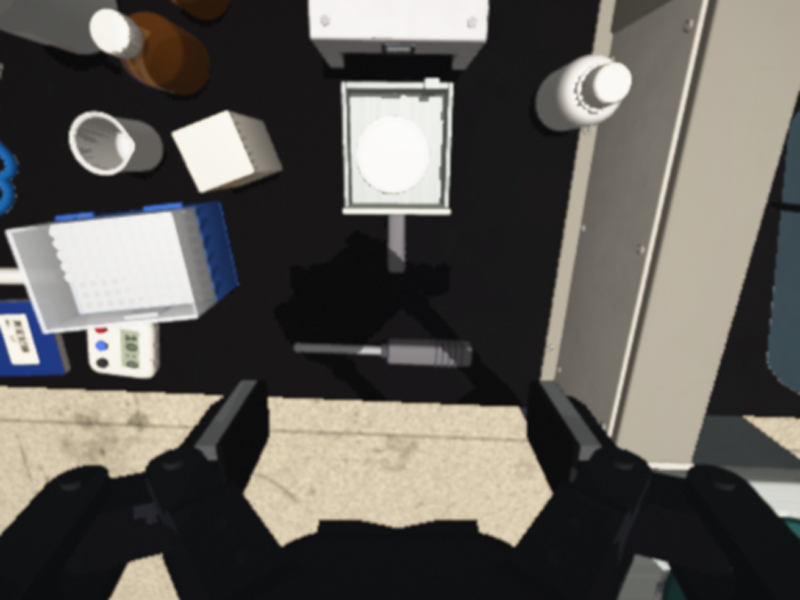

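View pics/s4.png

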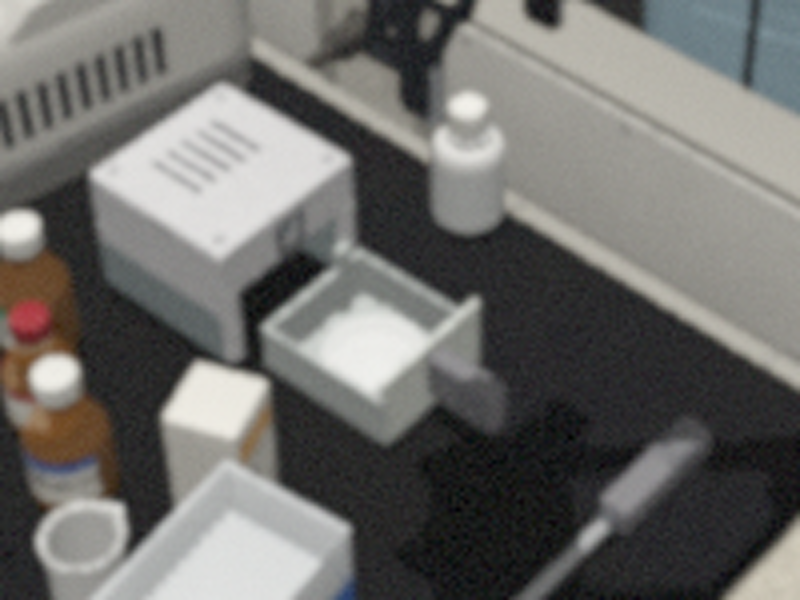

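The tray is out, with its front plate at (396,211) and back wall at (398,84). The dish is inside at (393,155), the rod is flat, and the carton and bottle are standing. Numeric check, then hand in.

Run:
```python
from h import *
import pickle
w=pickle.load(open("w4.pkl","rb"))
W=lambda x,y:((x+.5)*.64-.5,(y+.5)*.64-.5)
p=onz(w,W(396,212),.052);b=onz(w,W(398,84),.034);d=onz(w,W(393,155),.017)
print("plate",p,"back",b,"len",np.linalg.norm((p-b)[:2]),"mid",(p+b)/2,"dish",d,"dish off",np.linalg.norm((d-(p+b)/2)[:2]))
u=np.array([.9989,.047]);print("tray centre in dock x", (((p+b)/2)[:2]-np.array([.540,.4505]))@u-.055)
print("carton/bottle tops",onz(w,W(207,140),.082),onz(w,W(607,83),.092))
print(bot.finish_job())
```

```text
plate [0.43098689 0.44673745 0.052     ] back [0.52396382 0.44939851 0.034     ] len 0.09301500442914187 mid [0.47747536 0.44806798 0.043     ] dish [0.47321765 0.45116062 0.017     ] dish off 0.005262365187209271
tray centre in dock x -0.1175701718546123
carton/bottle tops [0.47662275 0.57678764 0.082     ] [0.52206758 0.31694327 0.092     ]
the job is handed in; nothing more can be done
None
```

The job is done and handed in at about 27 s; the interface reports no verdict.

**What I did:** I picked up the grey rod (not the yellow look-alike) and pushed it through the slot with 5–7 N until the tray sprang forward. I then laid the rod flat near the bench edge, gripped the tray by its fin, drew it 90 mm straight out, let go and lifted clear.

**Last checks:**

| Check | Measured | Required |
|---|---|---|
| Tray centre in front of the dock's centre | about 117 mm | at least 104 mm |
| Dish from the tray's centre | about 5 mm | under 30 mm |
| Carton and bottle, against the first measurement | within about 7 mm (rough camera reading) | under 30 mm |

The last two pictures also showed the rod and tray flat on the bench and the gripper clear of everything.

**Disagreements:**
- **Catch:** contact came about 3 mm deeper than I had worked out, so I pushed that much farther.
- **Dock angle:** readings ranged from 0.04 to 0.06 rad. I used about 0.047, and the shaft went into the slot with no measurable side force.
- **Tray length:** the last picture gave 93 mm against the stated 96 mm.

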